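# Square up the pack row and hold the sprung lane gate open

## Task

Nudge the three black lidded packs into one straight row in the lane: long sides flush against the steel fence, closed up end to end with no gaps, the row starting right at the pusher plate. Only then swing the sprung gate arm by its white roller back away from the row, past the click of its ratchet, and finish while still holding it back there with the fingers, since it springs shut if let go. Keep the packs upright on the table, leave the row squared up, and do not shift the other things on the bench.

Things in the scene. Friction and masses are not known exactly. Their poses are not given: they have to be found in the camera images.
- guide: Fixed lane guide; origin on the table in the lane's inner corner, where fence face and pusher plate face meet. x points across the lane into the fence, y along the lane from pusher plate to gate, z up. Steel fence: 10 mm thick, 32 mm high, its face is x = 0 from y = -10 to 300 mm; the packs go on its -x side.
- gate_pivot (a point): The gate arm's upright hinge axis, at x = 20, y = 385 mm of the guide's frame, 26 mm above the table. Post and spring drum 38 mm across, top at 61 mm, on a 6 mm thick base plate that spans x = -10 to 115, y = 350 to 440 mm; the 42 mm high pawl housing stands on it.
- pusher_face (a point): Middle of the aluminium pusher plate face where the row starts, 18 mm above the table, at x = -30 mm, y = 0 of the guide. The plate is 60 mm wide (x = -60 mm to 0), 10 mm thick, 35 mm high and does not move; its grey drive block, 36 mm high, lies behind it at y = -75 to -125 mm.
- roller (a point): Centre, 26 mm up, of the white roller at the gate arm's free end: upright cylinder 30 mm across, 6 to 46 mm above the table (14 mm axle cap up to 54 mm), 110 mm from the hinge axis; does not spin. The flat steel arm, 16 mm wide, joins it to the hinge at 42 to 50 mm height. At rest the arm crosses the lane.
- gate (a joint): Gate arm angle, rad. 0 at rest: arm points from the hinge along the guide's -x, turned 0.3 rad towards its -y. Grows as the roller goes to the guide's +y; hard stop at 0.9. A spring always drives it back: at the roller 3 N to start, 9 N at 0.33 (pawl meets tooth), easing to 4.5 N at 0.7, where it clicks, 8 N beyond, 9 N at the stop. The click does not lock; held open means 0.74 or more.
- pack0_center (a point): Centre (20 mm above the table) of a black lidded food pack, 55 mm along its own x, 70 mm along its own y, 40 mm high, about 150 g; nearest the pusher plate at the start. The three are alike and their order in the row is free; the 70 mm sides go along the fence.
- pack1_center (a point): Centre (20 mm above the table) of a black lidded food pack, 55 mm along its own x, 70 mm along its own y, 40 mm high, about 150 g; the middle one at the start. The three are alike and their order in the row is free; the 70 mm sides go along the fence.
- pack2_center (a point): Centre (20 mm above the table) of a black lidded food pack, 55 mm along its own x, 70 mm along its own y, 40 mm high, about 150 g; nearest the gate at the start. The three are alike and their order in the row is free; the 70 mm sides go along the fence.
- tray_stack: Stack of nested black trays, 156 x 121 mm, 156 mm high, origin under its centre. Leave alone.
- white_tub: Open white plastic tub, 170 x 120 mm, 60 mm high, origin under its centre. Leave alone.
- sleeve_stack: Stack of white card sleeves, 190 x 120 mm, 34 mm high, origin under its centre. Leave alone.
- tape: Roll of clear tape lying flat, 90 mm across, 25 mm high, origin under its centre; on the open side of the lane near its pusher end. Leave alone.
- marker: Marker pen, 130 mm long along its own y, 18 mm wide, 14 mm high, origin under its centre, lying behind the fence. Leave alone.
- sauce_pot: Small white sauce pot, 52 mm across, 12 mm high, origin under its centre, on the open side of the lane near the gate roller. Leave alone.
Things that resemble listed ones, but are neither listed nor needed, are in the scene too. What is shaped like the part that bears pack0_center but orange is not meant.

How it is judged:
By the outcome, as a careful person would: the job done as asked, in the order asked, and still so for the second after the job is handed in, while the arm keeps its last pose, push and grip.
It also fails if it takes over 67 s, if anything falls off the work surface, if the arm or the gripper's body presses on something with over 40 N, if the wrist force passes 120 N, or if a joint passes its speed limit or range.

## Robot

A 6-joint arm with a two-finger parallel gripper is mounted at the origin on the work surface. World frame = base frame: x ahead of the robot, y to its left, z up, the work surface at z = 0. Lengths are in m, angles in rad, forces in N, time in s.
With the tool pointing down it reaches from about 0.325 to 0.9 m from the base axis. Payload 6.1 kg.
Tool frame: the origin (TCP) lies midway between the tips of the shut fingers; the grasp point (between the pads) lies 19 mm behind it; z points along the fingers, y is the line along which they close (so a half turn about z gives the same grasp; the last joint's range is limited). The gripper opens to 85 mm and grips with 20 to 120 N. Pads are 22 mm wide; open, the fingers measure 114 mm over their backs; the gripper's body (76 mm by 85 mm) begins 54 mm behind the grasp point. The pads swing forward as they close: fully open they stand 13 mm farther back than shut.
Start: joints at [1.097, 0.22, 1.526, -0, 1.395, -0.126], TCP at [0.213, 0.588, 0.231] pointing down, gripper open.
Joint ranges: [-2.98, 2.98], [-0.91, 2.08], [0.09, 2.57], [-1.24, 4.39], [0.2, 2.65], [-2.68, 2.68]. Speed limits (rad/s): [2.57, 2.57, 3.01, 3.14, 3.14, 3.14].

## Interface

Orientations are given as [roll, pitch, yaw] about the fixed x, y, z axes, in that order (R = Rz(yaw) Ry(pitch) Rx(roll)).
In Python, from plant import movep, move_l, set_joints, gripper_to, hold, inverse_kinematics, observe, get_image, get_calibration, Unreachable, job_done gives the robot as it stands. Calls block until the motion is done:
- movep(position, orientation): joint-space move of the TCP to a pose.
- move_l(position, feed=0.15, rotation=None, max_force=None): straight line of the TCP; rotation=None keeps the orientation; feed is the mean speed in m/s. With max_force (N) it stops when the force on the tool has changed by that much, and returns True; else False.
- set_joints(angles): joint-space move.
- gripper_to(opening, f_grip=None): finger opening in m; f_grip is the grip in N (None keeps the last); returns when the fingers have stopped.
- hold(seconds).
- inverse_kinematics(position, orientation): joint angles nearest the present ones, or None.
- observe(): the state.
- get_image(name): name is "side" or "top" or "wrist"; returns (picture, depth): 420x560x3 uint8, red, green, blue; 420x560 float32, m along the optical axis (not along the pixel's ray), 0 where there is no reading.
- get_calibration(name): a dict with "intrinsics" (3x3 intrinsics, pixels), "world_from_camera" (4x4, takes a point from camera to world coordinates). Camera axes: x right, y down, z forward; pixel columns grow to the right and rows downward; lengths in m; the calibration is good to about 2 mm. A picture is of the moment at which its call begins: read the wrist's pose just before it. get_calibration takes no time and is no camera call; for the wrist camera it gives the pose at the moment of the call.
A pose or a line that the arm cannot do raises Unreachable and nothing moves.
- job_done(): hands the job in; it is judged then, once.
The state is a dict: "time_s": time; "q": joint angles; "joint_velocities": joint speeds; "joint_torque": joint torques, N m; "eef_pos": TCP position; "tcp_rot": TCP orientation; "ft_force": force on the tool from outside, world axes, zero at the start; "torque": the same for the moment, N m; "opening": finger opening in m; "grasp_force": force on a finger pad.
Only numpy, scipy, OpenCV 4.12 (cv2) and the standard library are available. Lean on these libraries where they do the work, as an engineer would, in place of code of your own. Each camera call takes 0.05 s, during which the arm holds its last target. There are 200 camera calls.

## Working session

There is one attempt and no reset: what is moved stays moved. The work goes in short steps, each a Python script; the robot and the scene stay as the last script left them, time stands still between calls to the robot, and variables do not carry over. Pictures are saved under pics/ and viewed, at most 10 in all, crops included, and the job is handed in when it is done.

```bash
mkdir -p pics; ls; python3 - <<'E'
from plant import *
import cv2,numpy as np
for n in ["top","side"]:
    im,d=get_image(n); np.savez(f"pics/{n}0.npz",im=im,d=d); cv2.imwrite(f"pics/{n}0.png",im[:,:,::-1])
    c=get_calibration(n);print(n,np.round(c["intrinsics"],1).tolist(),np.round(c["world_from_camera"],3).tolist())
print(observe()["time_s"])
E
```

```text
pics
top [[426.2, 0.0, 279.5], [0.0, 426.2, 212.9], [0.0, 0.0, 1.0]] [[-0.02, -0.983, 0.184, 0.302], [-1.0, 0.015, -0.024, -0.056], [0.021, -0.184, -0.983, 1.133], [0.0, 0.0, 0.0, 1.0]]
side [[426.0, 0.0, 287.0], [0.0, 426.0, 211.7], [0.0, 0.0, 1.0]] [[0.932, -0.22, 0.289, 0.173], [-0.363, -0.596, 0.716, -0.894], [0.015, -0.772, -0.635, 0.798], [0.0, 0.0, 0.0, 1.0]]
0.1
```

View pics/top0.png

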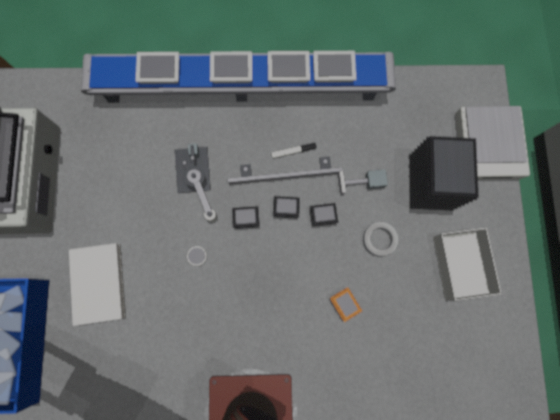

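View pics/side0.png

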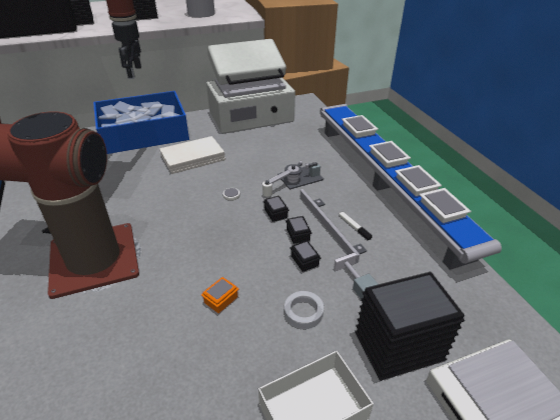

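The three small black packs sit in top pixels (245,217), (286,207) and (323,214). The fence runs (230,181) to (340,172), the pusher is at (342,181), the hinge at (195,176) and the roller at (210,215). The look-alikes are the orange pack (345,304), the four white trays on the conveyor (158–334,66) and the tray stack (445,170). None of those fit the description, so I choose the three black ones in the lane.

```bash
cat > h.py <<'E'
from plant import *
import cv2,numpy as np
def ray(px,cal,z):
    K,T=np.array(cal["intrinsics"]),np.array(cal["world_from_camera"])
    px=np.atleast_2d(px).astype(float)
    d=np.c_[px,np.ones(len(px))]@np.linalg.inv(K).T@T[:3,:3].T
    o=T[:3,3]
    return (o+d*((z-o[2])/d[:,2])[:,None])
def proj(P,cal):
    K,T=np.array(cal["intrinsics"]),np.array(cal["world_from_camera"])
    c=(np.atleast_2d(P)-T[:3,3])@T[:3,:3]; u=c@K.T
    return u[:,:2]/u[:,2:]
def shot(name,fn):
    cal=get_calibration(name); im,d=get_image(name)
    cv2.imwrite(f"pics/{fn}.png",im[:,:,::-1]); np.savez(f"pics/{fn}.npz",im=im,d=d,K=cal["intrinsics"],T=cal["world_from_camera"])
    return im,d,cal
def load(fn):
    f=np.load(f"pics/{fn}.npz"); return f["im"],f["d"],{"intrinsics":f["K"],"world_from_camera":f["T"]}
E
python3 - <<'E'
from h import *
c=get_calibration("top")
for n,p,z in [("pack2",(245,217),.04),("pack1",(286,207),.04),("pack0",(323,214),.04),("f1",(230,181),.032),("f0",(340,172),.032),("hinge",(195,176),.06),("roller",(210,215),.054)]:
    print(n,np.round(ray(p,c,z)[0],3))
T=np.array(get_calibration("wrist")["world_from_camera"]);o=observe();print(np.round(T,3).tolist(),o["eef_pos"],o["tcp_rot"])
print(get_calibration("wrist")["intrinsics"])
E
```

```text
pack2 [0.497 0.007 0.04 ]
pack1 [ 0.522 -0.1    0.04 ]
pack0 [ 0.502 -0.196  0.04 ]
f1 [0.596 0.047 0.032]
f0 [ 0.617 -0.248  0.032]
hinge [0.603 0.135 0.06 ]
roller [0.501 0.096 0.054]
[[0.341, 0.897, 0.28, 0.14], [0.94, -0.325, -0.103, 0.614], [-0.001, 0.299, -0.954, 0.373], [0.0, 0.0, 0.0, 1.0]] [0.21276453 0.58709267 0.23029637] [-3.13984837e+00 -2.31622112e-04  2.79378189e+00]
[[345.59002226   0.         282.86385502]
 [  0.         345.59002226 214.01911816]
 [  0.           0.           1.        ]]
```

```bash
python3 - <<'E'
from h import *
movep([0.5,-0.05,0.27],[np.pi,0,-np.pi+0.07])
print(observe()["time_s"],np.round(observe()["q"],2))
shot("wrist","w1")
E
```

```text
2.5833 [-0.26 -0.1   1.79  0.    1.45 -1.9 ]
```

View pics/w1.png

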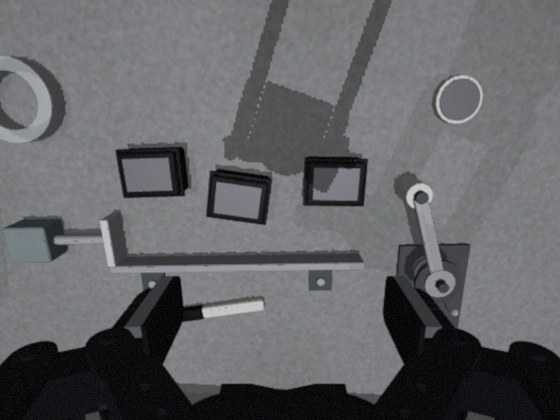

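The wrist view shows the three black packs at (150,173), (238,196) and (335,182). The fence top runs (108,267) to (362,260), the pusher plate is at (112,240), the roller cap at (420,193), the hinge at (440,283), the pot at (459,99) and the tape at (15,100). I can measure these using depth heights.

```bash
cat >> h.py <<'E'
def cloud(d,cal):
    v,u=np.mgrid[:420,:560]; K,T=np.array(cal["intrinsics"]),np.array(cal["world_from_camera"])
    P=np.stack([(u-K[0,2])/K[0,0]*d,(v-K[1,2])/K[1,1]*d,d],-1)
    return P@T[:3,:3].T+T[:3,3]
def rects(im,d,cal,zlo,zhi,amin=300):
    """min-area rectangles (world xy, m) of blobs whose depth height lies in zlo..zhi, cast to plane of median height"""
    W=cloud(d,cal); m=((W[...,2]>zlo)&(W[...,2]<zhi)&(d>0)).astype(np.uint8)
    m=cv2.morphologyEx(m,cv2.MORPH_OPEN,np.ones((3,3),np.uint8))
    n,l,s,c=cv2.connectedComponentsWithStats(m); out=[]
    for i in range(1,n):
        if s[i,4]<amin: continue
        z=np.median(W[l==i][:,2]); 
        v,u=np.where(l==i); p=ray(np.c_[u,v],cal,z)[:,:2]
        r=cv2.minAreaRect((p*1000).astype(np.float32)); out.append((c[i].round(),s[i,4],round(z*1000,1),np.round(r[0],1),np.round(r[1],1),round(r[2],1)))
    return out
E
python3 - <<'E'
from h import *
im,d,cal=load("w1")
W=cloud(d,cal); print(np.median(W[120:150,350:400,2]), W[265,150:350:25].round(4).tolist())
for a,b in [(.034,.044),(.024,.036),(.045,.07)]:
    print(a)
    for r in rects(im,d,cal,a,b,100): print(*r)
E
```

```text
0.00046367864459967434 [[0.6185, -0.2023, 0.0307], [0.6167, -0.1722, 0.0301], [0.6139, -0.1416, 0.0316], [0.6118, -0.1114, 0.0315], [0.6094, -0.0811, 0.0321], [0.6072, -0.0509, 0.0322], [0.6047, -0.0208, 0.0331], [0.603, 0.0095, 0.0321]]
0.034
[148. 174.] 2569 40.5 [ 504.6 -195.8] [48.8 64.1] 5.7
[335. 183.] 2511 40.6 [500.9   8.5] [48.2 63.7] 4.0
[237. 199.] 2402 40.6 [526.5 -98.3] [63.4 49. ] 85.6
[107. 244.] 315 35.3 [ 592.4 -249.8] [57.1  9.7] 4.8
[ 26. 245.] 1459 36.2 [ 599.8 -343.5] [44.4 50.1] 4.8
0.024
[ 28. 103.] 1580 25.3 [ 441.9 -328.6] [53.4 87.3] 80.3
[162. 161.] 419 32.1 [ 504.9 -196.8] [54.5 70.1] 5.7
[323. 169.] 357 32.2 [500.5   8.4] [53.7 69.1] 4.0
[252. 179.] 185 32.2 [506.3 -85.2] [46.4 11.5] 85.5
[216. 263.] 2883 32.0 [ 586.2 -101. ] [ 70.5 310.7] 4.0
[ 39. 236.] 448 31.3 [ 599.  -341.7] [44.7 53.5] 4.0
0.045
[433. 255.] 2997 50.2 [572.5 131.5] [172.1  56.2] 15.0
```

```bash
python3 - <<'E'
from h import *
im,d,cal=load("w1")
W=cloud(d,cal); m=(W[...,2]>.026)&(W[...,2]<.036)
v,u=np.where(m); k=(v>240)&(u>125)&(u<375)&(v<280); p=ray(np.c_[u,v][k],cal,.032)[:,:2]
for _ in range(3):
    f=np.polyfit(p[:,1],p[:,0],1); e=p[:,0]-np.polyval(f,p[:,1]); p=p[abs(e)<.008]
th=-np.arctan(f[0]); print("yaw",th,np.degrees(th),"width pct",np.percentile(e,[2,98]))
ex=np.array([np.cos(th),np.sin(th)]);ey=np.array([-np.sin(th),np.cos(th)])
c=np.array([np.polyval(f,-.1),-.1]); cx=c@ex-.005
print("fence end y", (p@ey).max())
v,u=np.where((W[...,2]>.0335)&(W[...,2]<.037)); k=(v>215)&(v<272)&(u>95)&(u<125); q=ray(np.c_[u,v][k],cal,.035)[:,:2]
print("plate y range",np.percentile(q@ey,[1,50,99]))
print("plate x range",np.percentile(q@ex,[1,50,99])-cx)
v,u=np.where((W[...,2]>.052)&(W[...,2]<.057)); k=(v>170)&(v<215)&(u>400)
r=ray([[420,193]],cal,.054)[0,:2];h=ray([[440,283]],cal,.061)[0,:2]
y0=(p@ey).max()-.300
for n,a in [("roller",r),("hinge",h)]: print(n,a,a@ex-cx,a@ey-y0)
print("origin from fence end",ex*cx+ey*y0)
E
```

```text
yaw 0.08617789169922728 4.937629481701213 width pct [-0.00583178  0.00588599]
fence end y 0.0037658907680450725
plate y range [-0.30473396 -0.29982315 -0.29453585]
plate x range [-0.05733431 -0.02860822  0.00265557]
roller [0.50154363 0.0980006 ] -0.08928381507344674 0.35070253645355054
hinge [0.60263091 0.13759847] 0.014836563929114366 0.381452743915683
origin from fence end [ 0.62068152 -0.2437157 ]
```

```bash
cat >> h.py <<'E'
TH=0.0855; O=np.array([0.6207,-0.2435])
EX=np.array([np.cos(TH),np.sin(TH)]);EY=np.array([-np.sin(TH),np.cos(TH)])
def G(x,y,z): return [*(O+EX*x/1000+EY*y/1000),z/1000]
def inv(p): p=np.asarray(p)[:2]-O; return np.round([p@EX*1000,p@EY*1000],1)
R0=[np.pi,0,-np.pi+TH]          # tool y along lane
R90=[np.pi,0,-np.pi/2+TH]       # tool y across lane
def st(n=""): o=observe(); print(n,"t",round(o["time_s"],1),"G",inv(o["eef_pos"]),"z",round(o["eef_pos"][2]*1000,1),"F",np.round(o["ft_force"],1),"op",round(o["opening"]*1000,1))
E
python3 - <<'E'
from h import *
for n,p in [("p0",(.5046,-.1958)),("p1",(.5265,-.0983)),("p2",(.5009,.0085)),("pot",ray([[459,99]],load("w1")[2],.012)[0])]: print(n,inv(p))
for a in [(-140,60,60,R0),(-28,325,15,R90),(-85,352,13,R0)]:
    print(inverse_kinematics(G(*a[:3]),a[3]))
gripper_to(.036)
y=70
movep(G(-155,62,60),R0); st("above")
move_l(G(-155,62,13),feed=.2); st("down")
E
```

```text
p0 [-111.6   57.4]
p1 [-81.5 152.7]
p2 [-97.8 261.3]
pot [-184.8  399.4]
[-0.54325851  0.15581305  1.94884918  0.          1.03693043 -2.19955484]
None
[ 0.04204646  0.23853101  1.96015591  0.          0.94290573 -1.61424987]
above t 4.2 G [-153.8   61.7] z 61.3 F [ 0.8 -0.2  0.6] op 36.1
down t 4.6 G [-154.4   62.4] z 13.7 F [-0.3  0.3  0.2] op 36.4
```

```bash
cat >> h.py <<'E'
R90=[np.pi,0,np.pi/2+TH]
def side(y,x0,z=13,xe=-55,f=6):
    movep(G(x0,y,60),R0); move_l(G(x0,y,z),feed=.25)
    move_l(G(-78,y,z),feed=.08)
    r=move_l(G(xe,y,z),feed=.03,max_force=f); st(f"side {y} {r}")
    move_l(G(x0 if x0>-100 else -100,y,z),feed=.2); move_l(G(-100,y,60),feed=.3)
E
python3 - <<'E'
from h import *
move_l(G(-78,62,13),feed=.08); st()
r=move_l(G(-55,62,13),feed=.03,max_force=6); st(f"side0 {r}")
move_l(G(-95,62,13),feed=.2); move_l(G(-100,62,60),feed=.3)
side(155,-128)
st(); print(inverse_kinematics(G(-28,325,15),R90))
E
```

```text
t 5.7 G [-78.3  62.1] z 12.8 F [-0.1 -0.3 -0.7] op 35.8
side0 True t 6.2 G [-64.4  62.2] z 12.3 F [ 0.3 -0.5  0.1] op 36.1
side 155 True t 8.9 G [-64.6 155.2] z 12.4 F [ 0.5 -0.2 -0.2] op 35.9
 t 9.6 G [-97.1 154. ] z 62.6 F [-0.2  0.1 -0.1] op 36.0
[-1.20048558e-03  3.46703495e-01  1.81655742e+00 -4.44089210e-16
  9.78331735e-01 -8.67004856e-02]
```

```bash
cat >> h.py <<'E'
def end(y0,ye,f=8,z=13,x=-29):
    movep(G(x,y0,75),R90); move_l(G(x,y0,z),feed=.25)
    r=move_l(G(x,ye,z),feed=.06,max_force=f); st(f"end {r}")
    c=inv(observe()["eef_pos"])[1]
    move_l(G(x,c+20,z),feed=.2); move_l(G(x,c+20,75),feed=.3)
E
python3 - <<'E'
from h import *
side(259,-143)
gripper_to(.014)
end(322,200,f=9)
movep(G(-115,115,270),R0); shot("wrist","w2"); st()
im,d,cal=load("w2")
for r in rects(im,d,cal,.0375,.044,300): print(*r, inv(np.array(r[3])/1000))
E
```

```text
side 259 True t 11.9 G [-64.9 259.1] z 12.3 F [ 0.3  0.1 -0.2] op 36.3
end True t 16.3 G [-29.4 221.5] z 12.7 F [0.2 2.3 1.4] op 13.5
 t 18.6 G [-115.3  115.3] z 268.9 F [-0.2  0.7 -0.4] op 14.3
[214. 254.] 2040 40.6 [ 590.2 -209.9] [48.2 63.2] 4.8 [-27.5  36.1]
[275. 252.] 1805 40.6 [ 584.4 -140.7] [48.2 62.9] 4.8 [-27.4 105.5]
[335. 253.] 1943 40.7 [577.9 -71.4] [46.9 63.1] 4.8 [-27.9 175.1]
```

View pics/w2.png

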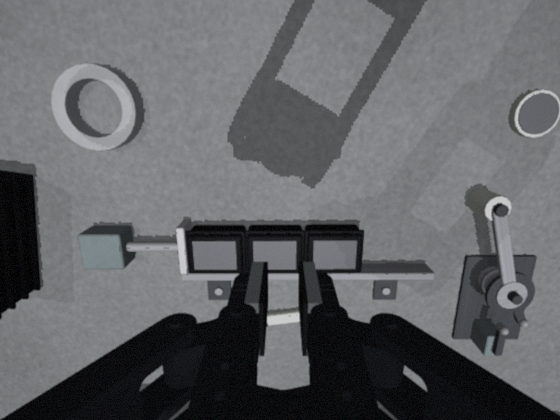

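The three packs stand in one row, pixels (214,254), (275,252) and (335,253), starting at the plate at (183,250) and flush with the fence. The gate roller is at (498,208). I'll do a light re-press, then move to the gate.

```bash
python3 - <<'E'
from h import *
gripper_to(.034)
movep(G(-80,36,60),R0); move_l(G(-80,36,13),feed=.25)
for y in (36,106,175):
    move_l(G(-78,y,13),feed=.2)
    r=move_l(G(-55,y,13),feed=.04,max_force=8); st(f"side {r}"); move_l(G(-78,y,13),feed=.2)
move_l(G(-78,175,75),feed=.3)
gripper_to(.014)
end(240,200,f=10)
# look for the gate
gripper_to(.075)
movep(G(-150,310,200),R0); im,d,cal=shot("wrist","w3"); st()
for r in rects(im,d,cal,.0375,.0435,300): print(*r, inv(np.array(r[3])/1000))
for r in rects(im,d,cal,.051,.065,30): print(*r, inv(np.array(r[3])/1000))
E
```

```text
side True t 20.9 G [-64.3  36.2] z 12.6 F [ 0.5 -0.1  0.5] op 33.9
side True t 22.0 G [-64.5 105.4] z 12.4 F [ 0.1 -0.9  0.7] op 34.3
side True t 23.2 G [-64.8 174.4] z 12.4 F [-0.6 -0.5 -0.4] op 33.8
end True t 26.5 G [-28.  221.5] z 14.3 F [0.4 2.5 2.5] op 13.8
 t 29.1 G [-150.   309.9] z 199.7 F [-0.1  0.4  0.2] op 75.0
[ 22. 314.] 1840 40.6 [ 589.6 -201.3] [47.6 50.6] 4.8 [-27.4  44.7]
[ 81. 313.] 2587 40.6 [ 583.8 -139. ] [48.7 64.2] 4.8 [-27.8 107.3]
[130. 304.] 693 40.5 [572.7 -85.5] [35.5 33.1] 5.0 [-34.3 161.5]
[329. 268.] 176 54.3 [506.4 100.7] [14.3 12.9] 6.7 [-84.5 352.7]
[357. 364.] 331 53.2 [612.6 141.4] [26.9 24.3] 49.3 [ 24.8 384.2]
```

View pics/w3.png

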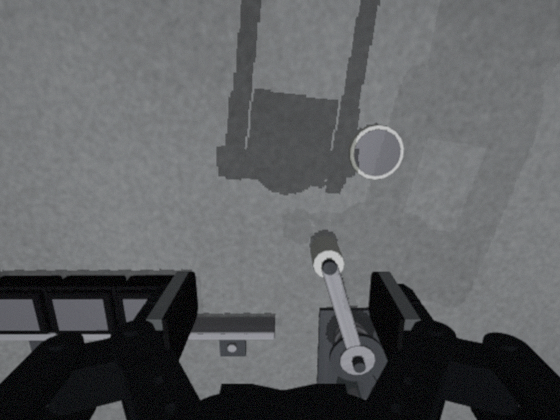

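The roller cap is at (329,265), guide (-84.5, 352.7), as predicted. The hinge is at (357,362) and the pot is clear at (377,152). I'll straddle the roller, grip it and swing along the arc.

```bash
cat >> h.py <<'E'
def gp(g,z=13):
    a=.3-g; return G(20-110*np.cos(a),385-110*np.sin(a),z),[np.pi,0,-np.pi+TH+a]
E
python3 - <<'E'
from h import *
print([inverse_kinematics(*gp(g)) is not None for g in (0,.4,.82)])
p,r=gp(0,90); movep(p,r); p,r=gp(0); move_l(p,feed=.15,max_force=10); st("down")
gripper_to(.02,40); st("grip"); print(observe()["grasp_force"])
for g in np.arange(.1,.83,.1):
    p,r=gp(g); move_l(p,feed=.06,rotation=r); st(f"g{g:.1f}")
p,r=gp(.82); move_l(p,feed=.06,rotation=r); hold(.5); st("end")
v=(np.array(inv(observe()["eef_pos"]))-[20,385]); print("angle",.3-np.arctan2(-v[1],-v[0]),"r",np.hypot(*v),observe()["grasp_force"])
shot("top","t4");shot("side","s4")
a=load("t4")[0][120:300,150:420]; b=load("s4")[0][120:300,200:470]
cv2.imwrite("pics/f4.png",cv2.resize(np.vstack([a,b])[:,:,::-1],None,fx=1.6,fy=1.6,interpolation=2))
E
```

```text
[True, True, True]
down t 30.3 G [-84.  352.2] z 14.5 F [-0.3 -0.6 -0.6] op 75.1
grip t 30.8 G [-84.4 352.5] z 13.9 F [-2.3 -0.2  6. ] op 29.1
39.08460974693298
g0.1 t 31.1 G [-87.1 362.9] z 13.9 F [-1.8 -2.7  6.1] op 29.0
g0.2 t 31.5 G [-88.8 373.7] z 13.9 F [-1.8 -3.6  6.8] op 28.8
g0.3 t 31.8 G [-89.4 384.7] z 13.9 F [-1.4 -3.8  7.4] op 29.0
g0.4 t 32.1 G [-88.9 394.3] z 13.9 F [-2.  -9.1  8.5] op 28.7
g0.5 t 32.5 G [-87.4 405.9] z 13.9 F [-2.3 -6.8  7.5] op 28.6
g0.6 t 32.8 G [-84.8 416.9] z 13.9 F [-2.3 -4.2  7.9] op 29.1
g0.7 t 33.1 G [-81.1 427.2] z 13.9 F [-3.7 -4.4  8.6] op 29.1
g0.8 t 33.5 G [-76.7 436.8] z 13.8 F [-5.1 -6.7 10.2] op 29.1
end t 34.2 G [-75.7 438.6] z 13.9 F [-4.7 -6.1 10.3] op 29.1
angle 0.8105519574125697 r 109.68796652322443 40.110467076301575
```

View pics/f4.png

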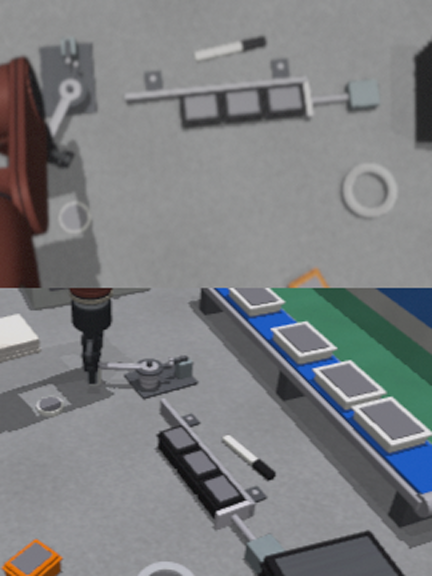

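The crop shows the closed row flush at the fence and plate (top half, (185–305,105)), with the gate arm swung back and held in the fingers (60,155). The measured gate angle is about 0.81, and the pot, tape and marker have not moved.

```bash
python3 -c "
from plant import *
print(job_done())"
```

```text
the job is handed in; nothing more can be done
None
```

The three packs are in a closed, squared row against the fence and pusher plate, and I handed the job in at about 34 s with the fingers holding the gate at about 0.81 rad, past the click.

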